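# Raise the order card and hold a spring clip gaping around its edge

## Robot

A 6-joint arm with a two-finger parallel gripper is mounted at the origin on a cart in front of the work surface, level with it; the furniture and walls round the work are solid. World frame = base frame: x ahead of the robot, y to its left, z up, the work surface at z = 0. Lengths are in m, angles in degrees, forces in N, time in s.
With the tool pointing down it reaches from about 0.35 to 0.925 m from the base axis. Payload 6.4 kg.
Tool frame: the origin (TCP) lies at the very end of the fingers, on their centre line; the grasp point (between the pads) lies 19 mm behind it; z points along the fingers, y is the line along which they close (so a half turn about z gives the same grasp; the last joint's range is limited). The gripper opens to 94 mm and grips with 3 to 60 N. Pads are 16 mm wide; open, the fingers measure 119 mm over their backs; the gripper's body (75 mm by 177 mm) begins 78 mm behind the grasp point.
Start: joints at [-86.694, 14.043, 89.255, -0, 76.702, -9.975], TCP at [0.149, -0.633, 0.205] pointing down, gripper open.
Joint ranges: [-179.41, 179.41], [-58.25, 129.5], [7.25, 145.43], [-54.29, 234.29], [11.92, 165.04], [-157.13, 157.13]. Speed limits (degrees/s): [147.25, 147.25, 180, 180, 180, 180].

## Interface

Orientations are given as [roll, pitch, yaw] about the fixed x, y, z axes, in that order (R = Rz(yaw) Ry(pitch) Rx(roll)).
In Python, from plant import manip gives the robot as it stands.
- The arm moves only by the shell command python3 -m crank 'ROWS' [OPENING] [FORCE]. ROWS is JSON, a list of rows, each a list of 2 entries, a list of its own where there are three numbers: the shift along the tool's x, y, z normalised to -1 to 1, where 1 is 2.5 cm, then the turn, a rotation vector about the tool's x, y, z normalised to -1 to 1, where 1 is 0.12 rad. A call has 1 to 10 rows; each row shifts and turns the commanded pose from where the row before left it, along the tool's axes as they then stand; what a row does not reach is not made up. A row lasts 1/8 s, in which the tool goes at most 62.5 mm and 10.7 degrees, less where a joint would pass 70% of its speed; a pose out of reach is approached as far as the arm can. A call with a number of a shift or a turn outside -1 to 1 is refused whole. A call with a gripper value outside its range is refused whole. OPENING is the opening, from -1 (shut) to 1 (fully open), set as the call begins (- or left out, the last holds). The fingers move at their own pace and stop on an object; FORCE is the grip in N (left out, the last holds). Time passes only in rows, so rows that do not move let the fingers close. It gives the time, the measured TCP pose, the force, the opening and the grip force at its end, in the units of the state.
- manip.state(): the state, without advancing time (a new reading comes with each control period).
- manip.get_image(name): name is "scene" or "top" or "wrist"; returns a dict with "pixels" (420x560x3 uint8, red, green, blue), "range_z" (420x560 float32, m along the optical axis (not along the pixel's ray), 0 where there is no reading), "vertical_fov" (degrees; the focal length in pixels is half the picture's height over the tangent of half this angle, whatever the lens; pixels are square), "cx", "cy" (the principal point, pixels), "world_to_cam" (4x4, takes a point from world to camera coordinates); the wrist camera has in their place "tool_from_camera" (4x4, takes a point from camera to tool coordinates, whose origin is the TCP and whose axes are the flange's). Camera axes: x right, y up, looking along -z (the intrinsics and any distortion apply to the point x, -y, -z); pixel columns grow to the right and rows downward; lengths in m; the calibration is good to about 2 mm. The wrist camera is an equidistant fisheye: a pixel r from the principal point sees the ray r / f radians off the axis. A picture is of the moment at which its call begins: read the wrist's pose just before it.
- manip.finish_job(): hands the job in; it is judged then, once.
Trained networks look in the newest picture that a camera, given by its name, has taken for a name from the list of things; names that differ only in an ending like _2 or _b are one class to them, and where a whole thing is asked for, a point or a joint stands for the part that bears it (a point fixed in the world has none). Each returns a list of dicts, best first, with "p" (0 to 1); they miss things now and then, are a little off and sometimes report something else, mostly with a low value. They report only what shows in the picture. A call takes as long as a camera call.
- manip.search_frame(camera, thing): "uv" ([column, row] in pixels, amid what is visible of it).
- manip.regions_of(camera, thing): "region" (420x560 bool, what is visible of it) and "uv" ([column, row] in pixels, amid what is visible of it).
- manip.pinpoint(camera, thing): "uv" ([column, row] in pixels: a listed point, or the origin of a listed thing).
The state is a dict: "time": time; "joints": joint angles; "qd": joint speeds; "joint_torque": joint torques, N m; "eef_pos": TCP position; "eef_rot": TCP orientation; "wrist_force": force on the tool from outside, world axes, zero at the start; "ft_torque": the same for the moment, N m; "grip_width": opening from 0.0 (shut) to 1.0 (fully open); "gripper_force": force on a finger pad.
Only numpy, scipy, OpenCV 4.12 (cv2) and the standard library are available. Lean on these libraries where they do the work, as an engineer would, in place of code of your own. Each camera call takes 0.05 s, during which the arm holds its last target. There are 200 camera calls.

## Task

Flip the handle of the card stand fully over to its other stop so that the order card stands upright. Then take the black spring clip by its two handles, squeeze it wide open, lift it off the desk, and bring the gaping jaws around the card's free upright side edge, about half-way up, one jaw on each side of the card and neither touching it, so that I can slip papers in. Finish holding it like that: do not let go, and leave the note cube and the tape roll where they are.

Things in the scene. Friction and masses are not known exactly. Their poses are not given: they have to be found in the camera images.
- stand: Fixed grey foot of the flip-up card stand, a plate 110 (x) x 150 (y) x 12 mm that carries an axle along the stand's y axis, 34 mm above the desk. Origin on the desk under the axle, z up; the plate reaches from y = -53 to +98 mm. +x points away from the robot, turned by up to 0.35 rad.
- card_flip (a joint): Hinge of the axle with card and handle as one rigid piece. 0 = card flopped over towards the stand's -x side (63 degrees from upright), 1.1 rad = other stop, card upright. Over-centre by the weight of the knob: it rests at either stop, and about 1 to 2 N on the knob flips it.
- handle_knob (a point): Centre of the black ball knob, 22 mm across, ending the toggle handle: a steel rod 8 mm thick, 72 mm long from the axle, in the stand's plane y = +77 mm, 47 mm clear of the card. It leans 0.55 rad to the stand's -x at joint 0 (knob x = -38, z = 95 mm), 0.55 rad to +x at 1.1 (x = +38, z = 95 mm); 106 mm high at mid-swing. Push it towards the stand's +x.
- card_edge (a point): Middle of the free side edge of the stiff white card (5 x 115 wide x 100 mm high, overhanging the foot at -y). Axes turn with the card: x = its normal, y = from the edge inwards, z = along the edge. Card upright: it lies at x = 0, y = -85, z = 96 mm in the stand's frame with the stand's axes; the edge reaches 52 mm below and 48 mm above it.
- clip_gape (a joint): Opening of the spring clip: 0 = jaws shut by the spring, 0.55 rad = handles squeezed to the stop, jaw tips 38 mm apart. Squeezing takes 3 N at first, 7 N at the stop. The handles are flat plates 4 mm thick, 36 mm tall, 58 mm long, spreading backwards from the pivot; squeezed home they are parallel, 22 mm over both.
- clip_handles (a point): Where to squeeze: midway between the handles of the shut clip, 22 mm above the desk, 44 mm behind the pivot. The clip is like a large black clothes-peg, 118 mm long, 60 g, lying on its side, pivot pin upright, 44 mm tall. x = from handles to jaws, z = up. Over the handles' outer faces: 48 mm here, 55 mm at their ends. The frame stays with the left (+y) half, which turns by half the opening.
- clip_pivot (a point): Centre of the clip's pivot pin at half height, 44 mm ahead of clip_handles and 60 mm behind the jaw tips; same axes as clip_handles. The pin and coil reach 6 mm from it.
- jaw_tip_a (a point): Tip of the clip's left jaw (+y half), at half its height: the axis of a rounded lip of 3 mm radius and 44 mm height.
- jaw_tip_b (a point): Tip of the clip's right jaw (-y half), at half its height, likewise; 6 mm from the other when shut.
- note_cube: Bystander: loose cube of green sticky notes, 78 x 78 x 44 mm; origin under its centre.
- tape: Bystander: loose roll of brown tape lying flat, 92 mm across, 48 mm high; origin under its centre.

How it is judged:
By the outcome, as a careful person would: the job done as asked, in the order asked, and still so for the second after the job is handed in, while the arm keeps its last pose, push and grip.
It also fails if it takes over 54 s, if anything falls off the work surface, if the arm or the gripper's body presses on something with over 40 N, if the wrist force passes 120 N, or if a joint passes its speed limit or range.

## Working session

There is one attempt and no reset: what is moved stays moved. The work goes in short steps, Python scripts to look and compute and a shell command to move; the robot and the scene stay as the last step left them, time stands still between calls to the robot, and variables do not carry over. Pictures are saved under pics/ and viewed, at most 10 in all, crops included, and the job is handed in when it is done.

```bash
mkdir -p pics; ls; cat > h.py <<'E'
import numpy as np, cv2
from scipy.spatial.transform import Rotation as R
from plant import manip
def foc(im): return 210/np.tan(np.radians(im["vertical_fov"])/2)
def px2w(im,uv,z=None):
    """pixel -> world; with z: ray meets height z, else range image"""
    f=foc(im); u,v=uv; d=np.array([(u-im["cx"])/f,-(v-im["cy"])/f,-1.])
    C=np.linalg.inv(im["world_to_cam"])
    if z is None:
        return C[:3,:3]@(d*im["range_z"][int(round(v)),int(round(u))])+C[:3,3]
    r=C[:3,:3]@d; return C[:3,3]+r*(z-C[2,3])/r[2]
def cloud(im,reg=None):
    f=foc(im); v,u=np.nonzero((im["range_z"]>0)&(True if reg is None else reg)); d=im["range_z"][v,u]
    P=np.c_[(u-im["cx"])/f*d,-(v-im["cy"])/f*d,-d]
    C=np.linalg.inv(im["world_to_cam"]); return P@C[:3,:3].T+C[:3,3]
def save(im,n): cv2.imwrite("pics/"+n,im["pixels"][:,:,::-1])
E
python3 - <<'E'
from h import *
np.set_printoptions(precision=4,suppress=True)
Z=dict(stand=0,handle_knob=.095,clip_handles=.022,clip_pivot=.022,jaw_tip_a=.022,note_cube=0,tape=0,card_edge=None)
for c in("top","scene"):
    im=manip.get_image(c); save(im,c+"0.png")
    print(c,{k:im[k] for k in("vertical_fov","cx","cy")}, np.linalg.inv(im["world_to_cam"])[:3,3])
    for t,z in Z.items():
        for r in manip.pinpoint(c,t)[:2]:
            uv=np.array(r["uv"]); print(t,round(r["p"],2),uv.round(1),px2w(im,uv,z) if z is not None else px2w(im,uv))
    for t in("stand","clip_pivot","note_cube","tape","handle_knob","card_edge"):
        for r in manip.regions_of(c,t)[:1]:
            P=cloud(im,r["region"]); print(" reg",t,round(r["p"],2),len(P),np.median(P,0),P.min(0),P.max(0))
E
cd pics; python3 -c "
import cv2,numpy as np
a=cv2.imread('top0.png');b=cv2.imread('scene0.png');cv2.imwrite('both0.png',cv2.resize(np.vstack([a,b]),(400,600)))"
```

```text
pics
top {'vertical_fov': 47.0588709839589, 'cx': 271.90774470266257, 'cy': 205.43624925426462} [ 0.4739 -0.0549  1.1133]
handle_knob 0.74 [154.4 210.9] [0.501 0.178 0.095]
clip_handles 0.94 [378.2 211.4] [ 0.4986 -0.3117  0.022 ]
clip_pivot 0.58 [379.  233.5] [ 0.4485 -0.3128  0.022 ]
jaw_tip_a 0.66 [387.6 251.9] [ 0.4068 -0.3317  0.022 ]
jaw_tip_a 0.61 [388.8 252.7] [ 0.4049 -0.3344  0.022 ]
note_cube 0.95 [338.7 166.5] [ 0.6039 -0.2264  0.    ]
tape 0.84 [297.2 237.5] [ 0.4401 -0.1286  0.    ]
card_edge 0.63 [234. 222.] [ 0.4768  0.0169 -0.0008]
 reg stand 0.74 4561 [0.5165 0.1039 0.0469] [0.4338 0.0182 0.0013] [0.597  0.2035 0.1077]
 reg clip_pivot 0.93 563 [ 0.4566 -0.3181  0.0329] [ 0.3996 -0.3304  0.0012] [ 0.5218 -0.2779  0.0486]
 reg note_cube 0.63 1270 [ 0.6022 -0.2279  0.0421] [ 0.5537 -0.284  -0.0042] [ 0.6518 -0.1809  0.0507]
 reg tape 0.91 505 [ 0.4505 -0.1396  0.0464] [ 0.4073 -0.1786 -0.0044] [ 0.4964 -0.0854  0.0532]
 reg handle_knob 0.56 2697 [0.4924 0.0869 0.0615] [0.4361 0.0182 0.001 ] [0.5514 0.2138 0.1077]
 reg card_edge 0.7 2621 [0.4921 0.0863 0.0621] [0.4384 0
[... 575 characters left out ...]
66  0.    ]
tape 0.96 [335.1 238.1] [ 0.441  -0.1314  0.    ]
card_edge 0.93 [274.2 254.5] [0.4851 0.0209 0.0605]
 reg stand 0.75 4397 [0.512  0.121  0.0412] [0.436  0.0191 0.0018] [0.5945 0.2011 0.1076]
 reg clip_pivot 0.59 845 [ 0.4655 -0.3145  0.0284] [ 0.4056 -0.3609  0.0002] [ 0.5205 -0.278   0.046 ]
 reg note_cube 0.76 1090 [ 0.5958 -0.216   0.0405] [ 0.5515 -0.2775 -0.0034] [ 0.6486 -0.1809  0.048 ]
 reg tape 0.96 1228 [ 0.4469 -0.1244  0.0319] [ 0.4039 -0.1757 -0.004 ] [ 0.4945 -0.0832  0.0517]
 reg handle_knob 0.85 2336 [0.4927 0.0922 0.0613] [ 0.435  -0.0231 -0.0032] [0.5686 0.1905 0.1076]
 reg card_edge 0.92 2296 [0.4921 0.0915 0.0617] [0.435  0.0119 0.0011] [0.5658 0.1905 0.1076]
```

View pics/top0.png

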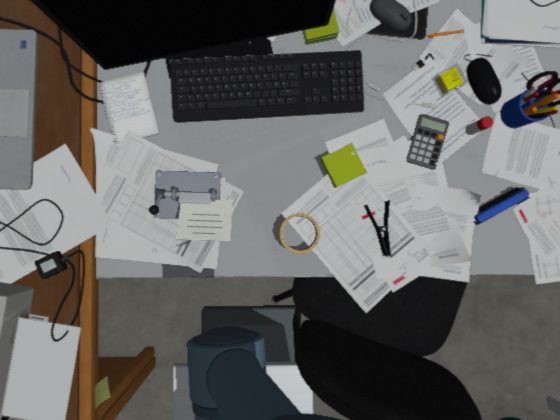

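View pics/scene0.png

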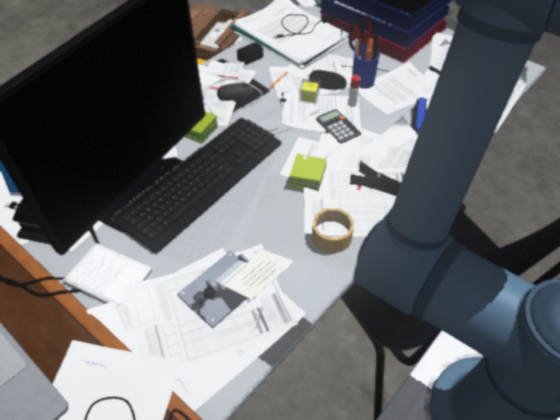

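The top view shows the stand at about (190,190), the knob at (154,211) and the card at (205,220). The clip has its handles at (378,211) and its jaws at (388,252), pointing at the robot. The cube is at (343,165) and the tape at (300,233). Both views agree to within a few mm. Next I'll refine the stand and clip yaw and work out the tool yaw.

```bash
python3 - <<'E'
from h import *
np.set_printoptions(precision=4,suppress=True)
s=manip.state(); print(s["eef_pos"],s["eef_rot"],s["joints"],s["time"],s["grip_width"])
for c in("top","scene"):
    im=manip.get_image(c); P=cloud(im)
    Q=P[(abs(P[:,0]-.53)<.09)&(abs(P[:,1]-.1)<.13)]
    pl=Q[(Q[:,2]>.009)&(Q[:,2]<.016)&(Q[:,0]>.50)]; print(c,"plate",len(pl),pl.min(0),pl.max(0), cv2.minAreaRect((pl[:,:2]*1000).astype(np.float32)))
    # far edge line: max x per y bin
    b=np.round(pl[:,1]/.006); e=np.array([[k*.006,pl[b==k,0].max()] for k in np.unique(b)][2:-2]); print(" far edge slope deg",np.degrees(np.arctan(np.polyfit(e[:,0],e[:,1],1)[0])), e[:,1].mean())
    cd=Q[(Q[:,2]>.03)&(Q[:,1]<.135)]; A=cd-cd.mean(0); n=np.linalg.svd(A,full_matrices=False)[2][2]; print(" card n",n*np.sign(n[2]),np.degrees(np.arctan2(n[1],n[0])),cv2.minAreaRect((cd[:,:2]*1000).astype(np.float32)))
    k=Q[(Q[:,2]>.08)&(Q[:,1]>.15)]; print(" knob",len(k),k.mean(0),k.max(0))
    C=P[(abs(P[:,0]-.46)<.075)&(abs(P[:,1]+.315)<.06)&(P[:,2]>.02)&(P[:,2]<.06)]
    print(" clip",len(C),C.min(0),C.max(0))
    for x in np.arange(.40,.53,.012):
        D=C[abs(C[:,0]-x)<.006]; 
        if len(D): print("  ",round(x,3),len(D),D[:,1].min(),D[:,1].max(),D[:,2].max())
E
```

```text
[ 0.1493 -0.6326  0.2054] [-179.9983    0.0013   13.2814] [-86.6944  14.0424  89.2577  -0.0016  76.7013  -9.9754] 1.5 0.9996890115416974
top plate 1750 [ 0.5003 -0.0048  0.009 ] [0.62   0.2283 0.016 ] ((559.7850952148438, 111.90168762207031), (233.46832275390625, 119.26510620117188), 89.64485931396484)
 far edge slope deg 13.989712206975035 0.6016300580235684
 card n [ 0.4106 -0.029   0.9114] 175.9633898542992 ((495.62628173828125, 76.69400787353516), (116.64910125732422, 109.6435546875), 89.57766723632812)
 knob 90 [0.5043 0.1792 0.1015] [0.5183 0.1906 0.1095]
 clip 455 [ 0.3984 -0.3329  0.0201] [ 0.524  -0.2782  0.0489]
   0.4 27 -0.33194835143544443 -0.3203844535656937 0.047086781837027525
   0.412 40 -0.33238437349453653 -0.3176393463029077 0.04678436427439059
   0.424 47 -0.32979299186635813 -0.3136237876164978 0.04887798727080517
   0.436 46 -0.32968913633438796 -0.31022935000508395 0.04724909611062533
   0.448 41 -0.32849771339413864 -0.30750603743522803 0.04740390590309529
   0.46 73 -0.32664236176458067 -0.30155549810621524 0.04775393717233034
   0.472 37 -0.3267276932620456
[... 922 characters left out ...]
07183904034 -0.3130443647675986 0.047412950664587394
   0.424 62 -0.330448466378565 -0.312564800138399 0.0454223432014782
   0.436 65 -0.330454638262672 -0.3084435729341157 0.04536617457948222
   0.448 70 -0.3288002298534433 -0.3039446260062148 0.045775615144539206
   0.46 66 -0.3279274694048289 -0.29948396805213123 0.047197863578903876
   0.472 67 -0.32965979206559176 -0.2960392817161875 0.042499850512687565
   0.484 70 -0.331154323958252 -0.2843560034700226 0.04046531009521959
   0.496 67 -0.3316334224789422 -0.2820756507916435 0.04351125646703724
   0.508 62 -0.3331426093500995 -0.2775033100309157 0.04230614043283576
   0.52 25 -0.33587456704751056 -0.28246977983333893 0.04159702947290744
```

```bash
python3 -c "
import cv2
a=cv2.imread('pics/top0.png');cv2.imwrite('pics/clipcrop.png',cv2.resize(a[150:270,130:430],None,fx=2.6,fy=2.6,interpolation=2))"
```

```text
(no output)
```

View pics/clipcrop.png

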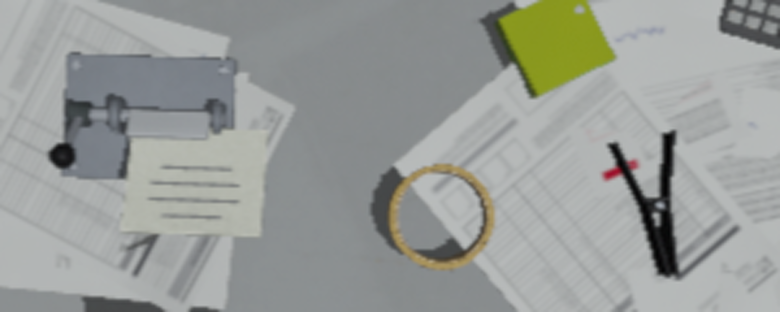

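The crop confirms the stand yaw is about -3° and the clip axis about 11.5° off world x, with the jaws towards the robot. First I'll turn the tool to yaw ≈87° with the gripper shut, then travel to the near side of the knob.

```bash
python3 -m crank '[[[0,0,0],[0,0,-1]],[[0,0,0],[0,0,-1]],[[0,0,0],[0,0,-1]],[[0,0,0],[0,0,-1]],[[0,0,0],[0,0,-1]],[[0,0,0],[0,0,-1]],[[0,0,0],[0,0,-1]],[[0,0,0],[0,0,-1]],[[0,0,0],[0,0,-1]],[[0,0,0],[0,0,-1]]]' -1 10
python3 -m crank '[[[1,0.8,0],[0,0,-0.73]],[[1,0.8,0],[0,0,0]],[[1,0.8,0],[0,0,0]],[[1,0.8,0],[0,0,0]],[[1,0.8,0],[0,0,0]],[[1,0.8,0],[0,0,0]],[[1,0.8,0],[0,0,0]],[[1,0.8,0],[0,0,0]],[[1,0.8,0],[0,0,0]],[[1,0.8,0],[0,0,0]]]'
python3 -m crank '[[[1,0.8,0],[0,0,0]],[[1,0.8,0],[0,0,0]],[[1,0.8,0],[0,0,0]],[[1,0.8,0],[0,0,0]],[[1,0,0],[0,0,0]],[[1,0,0],[0,0,0]],[[1,0,0],[0,0,0]],[[1,0,0],[0,0,0]],[[1,0,0],[0,0,0]],[[1,0,0],[0,0,0]]]'
```

```text
time: 2.85
eef_pos: [0.1493, -0.6326, 0.2055]
eef_rot: [180.0, 0.0, 82.3]
wrist_force: [0.1, -0.1, -0.8]
grip_width: 0.005
gripper_force: 0.0
time: 4.1
eef_pos: [0.3646, -0.3944, 0.2056]
eef_rot: [180.0, 0.0, 87.0]
wrist_force: [0.1, 0.1, 0.6]
grip_width: 0.002
gripper_force: 0.0
time: 5.35
eef_pos: [0.4559, -0.1486, 0.2054]
eef_rot: [-180.0, 0.0, 87.0]
wrist_force: [-0.1, 0.5, -0.8]
grip_width: 0.001
gripper_force: 0.0
```

```bash
python3 -m crank '[[[1,0,0],[0,0,0]],[[1,0,0],[0,0,0]],[[1,0,0],[0,0,0]],[[1,0,0],[0,0,0]],[[1,0,0],[0,0,0]],[[1,-0.2,0],[0,0,0]],[[1,-0.2,0],[0,0,0]],[[1,-0.2,0],[0,0,0]],[[1,0,0],[0,0,0]],[[1,0,0],[0,0,0]]]'
python3 -m crank '[[[1,0,0],[0,0,0]],[[1,0,0],[0,0,0]],[[0.5,0,0],[0,0,0]],[[0,0,0],[0,0,0]],[[0,0,0],[0,0,0]]]'
python3 - <<'E'
from h import *
s=manip.state();print(s["eef_pos"])
im=manip.get_image("top")
r=manip.pinpoint("top","handle_knob");print([(x["p"],px2w(im,x["uv"],.095)) for x in r])
E
```

```text
time: 6.6
eef_pos: [0.4537, 0.1014, 0.2055]
eef_rot: [180.0, 0.0, 87.0]
wrist_force: [0.1, 0.4, 0.4]
grip_width: 0.007
gripper_force: 0.0
time: 7.22
eef_pos: [0.4576, 0.1626, 0.2054]
eef_rot: [-180.0, 0.0, 87.0]
wrist_force: [-0.2, 0.4, -0.5]
grip_width: 0.001
gripper_force: 0.0
[0.4576273  0.16261398 0.20542358]
[(0.7, array([0.50395371, 0.17406403, 0.095     ]))]
```

```bash
python3 -m crank '[[[0.6,0,1],[0,0,0]],[[0,0,1],[0,0,0]],[[0,0,1],[0,0,0]],[[0,0,1],[0,0,0]],[[0,0,0.85],[0,0,0]],[[0,0,0],[0,0,0]],[[0,0,0],[0,0,0]]]'
python3 -m crank '[[[0,0.4,0],[0,0,0]],[[0,0.4,0],[0,0,0]],[[0,0.4,0],[0,0,0]],[[0,0.4,0],[0,0,0]],[[0,0.4,0],[0,0,0]]]'
python3 -m crank '[[[0,0.4,0],[0,0,0]],[[0,0.4,0],[0,0,0]],[[0,0.4,0],[0,0,0]],[[0,0.4,0],[0,0,0]],[[0,0.2,0],[0,0,0]],[[0,0,0],[0,0,0]]]'
```

```text
time: 8.2
eef_pos: [0.4592, 0.178, 0.0851]
eef_rot: [179.9, -0.0, 87.0]
wrist_force: [0.6, 0.9, -0.2]
grip_width: 0.007
gripper_force: 0.0
time: 8.82
eef_pos: [0.5094, 0.1756, 0.0842]
eef_rot: [180.0, -0.0, 87.1]
wrist_force: [-0.8, -0.5, 0.8]
grip_width: 0.003
gripper_force: 0.6
time: 9.57
eef_pos: [0.5537, 0.1733, 0.0842]
eef_rot: [180.0, 0.0, 87.1]
wrist_force: [-0.4, 0.1, 0.1]
grip_width: 0.003
gripper_force: 0.0
```

```bash
python3 - <<'E'
from h import *
im=manip.get_image("scene");save(im,"s1.png")
r=manip.pinpoint("scene","handle_knob");print([(x["p"],x["uv"],px2w(im,x["uv"],.105)) for x in r])
E
```

```text
[(0.81, [181.4, 270.4], array([0.57125192, 0.18386599, 0.105     ]))]
```

View pics/s1.png

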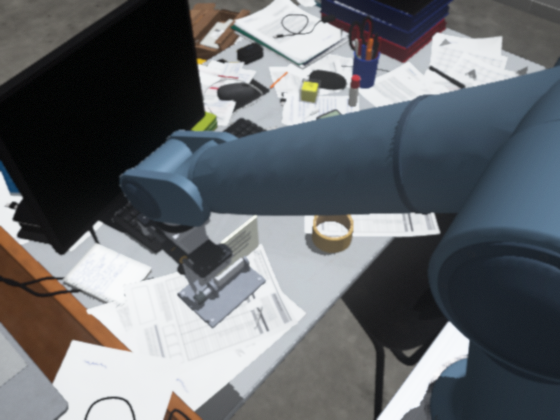

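The handle has flipped: the card stands upright near (240,240), with the tool at (205,255). I'll back off, rise and travel to above the clip.

```bash
python3 -m crank '[[[0,-1,0],[0,0,0]],[[0,-1,-0.5],[0,0,0]],[[0,0,-1],[0,0,0]],[[0,0,-1],[0,0,0]],[[0,0,-1],[0,0,0]],[[0,0,-1],[0,0,0]],[[0,0,-1],[0,0,0]],[[-1,0,-0.5],[0,0,0]],[[-1,0,0],[0,0,0]],[[-1,0,0],[0,0,0]]]' 1 10
python3 -m crank '[[[-1,0,0],[0,0,0]],[[-1,0,0],[0,0,0]],[[-1,0,0],[0,0,0]],[[-1,0,0],[0,0,0]],[[-1,0,0],[0,0,0]],[[-1,0,0],[0,0,0]],[[-1,0,0],[0,0,0]],[[-1,0,0],[0,0,0]],[[-1,0,0],[0,0,0]],[[-1,0,0],[0,0,0]]]'
python3 -m crank '[[[-1,0,0],[0,0,0]],[[-1,0,0],[0,0,0]],[[-1,0,0],[0,0,0]],[[0,0,0],[0,0,-1]],[[0,0,0],[0,0,-1]],[[0,0,0],[0,0,-1]],[[0,0,0],[0,0,-1]],[[0,0,0],[0,0,-1]],[[0,0,0],[0,0,-1]],[[0,0,0],[0,0,-1]]]'
python3 -m crank '[[[0,0,0],[0,0,-1]],[[0,0,0],[0,0,-1]],[[0,0,0],[0,0,-1]],[[0,0,0],[0,0,-1]],[[0,0,0],[0,0,-1]],[[0,0,0],[0,0,-1]],[[0,0,0],[0,0,-1]],[[0,0,0],[0,0,-1]],[[0,0,0],[0,0,-0.2]],[[0,0,0],[0,0,0]]]'
python3 - <<'E'
from h import *
np.set_printoptions(precision=4,suppress=True)
s=manip.state(); im=manip.get_image("wrist"); save(im,"w1.png"); print(s["eef_pos"],s["eef_rot"],s["joints"])
T=np.eye(4); T[:3,:3]=R.from_euler("xyz",s["eef_rot"],degrees=True).as_matrix(); T[:3,3]=s["eef_pos"]; C=T@im["tool_from_camera"]
f=foc(im)
for t in("clip_handles","clip_pivot","jaw_tip_a","jaw_tip_b"):
    for r in manip.pinpoint("wrist",t)[:2]:
        a=np.array(r["uv"])-[im["cx"],im["cy"]]; rr=np.hypot(*a); th=rr/f; d=C[:3,:3]@np.array([np.sin(th)*a[0]/rr,-np.sin(th)*a[1]/rr,-np.cos(th)])
        print(t,round(r["p"],2),np.round(r["uv"],1),C[:3,3]+d*(.022-C[2,3])/d[2])
im=manip.get_image("top"); save(im,"t1.png")
for t,z in(("stand",0),("handle_knob",.095),("card_edge",.096),("clip_handles",.022)):
    for r in manip.pinpoint("top",t)[:2]: print(t,round(r["p"],2),np.round(r["uv"],1),px2w(im,r["uv"],z))
E
```

```text
time: 10.92
eef_pos: [0.4992, 0.1004, 0.2344]
eef_rot: [180.0, 0.0, 87.1]
wrist_force: [-0.3, -0.3, 0.8]
grip_width: 0.993
gripper_force: 0.0
time: 12.18
eef_pos: [0.4864, -0.1492, 0.2342]
eef_rot: [180.0, -0.0, 87.1]
wrist_force: [0.1, 0.2, -0.9]
grip_width: 1.003
gripper_force: 0.0
time: 13.42
eef_pos: [0.4826, -0.2233, 0.2341]
eef_rot: [-180.0, -0.0, 135.4]
wrist_force: [0.6, -0.1, 0.3]
grip_width: 1.0
gripper_force: 0.0
time: 14.68
eef_pos: [0.4828, -0.2234, 0.2342]
eef_rot: [180.0, -0.0, -168.5]
wrist_force: [-0.7, -0.2, 0.6]
grip_width: 0.998
gripper_force: 0.0
[ 0.4828 -0.2234  0.2342] [ 179.9969   -0.     -168.5127] [ -37.0551   -3.3072  104.8174    0.002    78.4921 -138.5428]
clip_handles 0.89 [208.6 189.4] [ 0.5079 -0.3105  0.022 ]
clip_handles 0.74 [215.  104.9] [ 0.4031 -0.3202  0.022 ]
clip_pivot 0.6 [213.1 151.7] [ 0.4599 -0.3124  0.022 ]
jaw_tip_a 0.86 [216.1 103.7] [ 0.4014 -0.3191  0.022 ]
jaw_tip_a 0.75 [208.4 105.8] [ 0.4054 -0.3281  0.022 ]
jaw_tip_b 0.86 [216.1 103.7] [ 0.4014 -0.3191  0.022 ]
jaw_tip_b 0.75 [208.4 105.8] [ 0.4054 -0.3281  0.022 ]
stand 0.59 [198.5 190.7] [0.5495 0.0984 0.    ]
handle_knob 0.79 [155.2 174.6] [0.5777 0.1765 0.095 ]
card_edge 0.85 [229.8 192.7] [0.5384 0.0193 0.096 ]
```

View pics/w1.png

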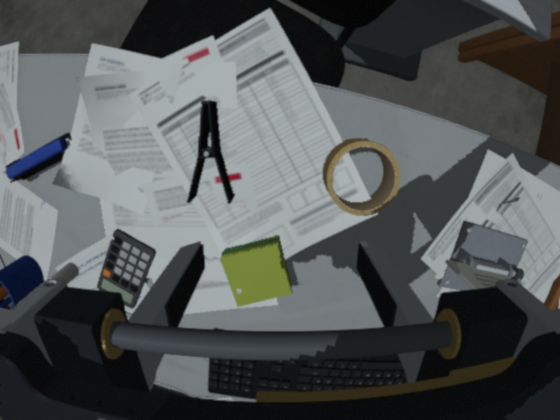

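View pics/t1.png

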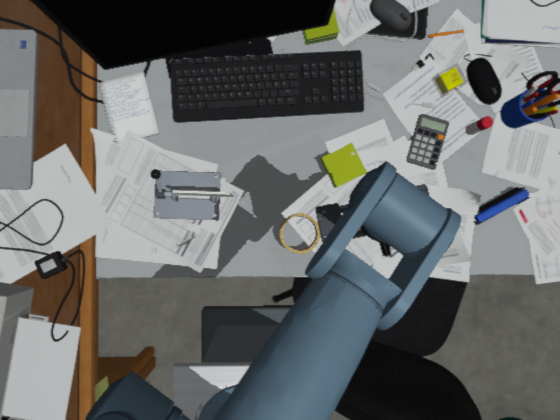

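The top view shows the card upright, edge-on at (200,192), and the knob at its far stop at (155,175). The wrist view shows the clip from handles (212,195) to jaws (211,103). I'll move right over it and measure again.

```bash
python3 -m crank '[[[-0.2,-0.9,0.5],[0,0,0]],[[0,-0.9,0.5],[0,0,0]],[[0,-0.9,0.7],[0,0,0]],[[0,-0.9,0.7],[0,0,0]],[[0,0,0],[0,0,0]],[[0,0,0],[0,0,0]]]'
cat >> h.py <<'E'
def wrist(z=.022,name=None,things=("clip_handles","clip_pivot","jaw_tip_a")):
    s=manip.state(); im=manip.get_image("wrist")
    if name: save(im,name)
    T=np.eye(4); T[:3,:3]=R.from_euler("xyz",s["eef_rot"],degrees=True).as_matrix(); T[:3,3]=s["eef_pos"]; C=T@im["tool_from_camera"]
    f=foc(im)
    def ray(u,v):
        a=np.stack([u-im["cx"],v-im["cy"]],-1); r=np.hypot(a[...,0],a[...,1])+1e-9; th=r/f
        return np.stack([np.sin(th)*a[...,0]/r,-np.sin(th)*a[...,1]/r,-np.cos(th)],-1)
    print(s["eef_pos"],s["eef_rot"],s["time"])
    for t in things:
        for q in manip.pinpoint("wrist",t)[:2]:
            d=C[:3,:3]@ray(*np.array(q["uv"],float)); p=C[:3,3]+d*(z-C[2,3])/d[2]
            print(t,round(q["p"],2),np.round(q["uv"],1),p)
    v,u=np.indices(im["range_z"].shape); d=ray(u.astype(float),v.astype(float))
    m=im["range_z"]>0; P=(d/-d[...,2:3]*im["range_z"][...,None])[m]
    return P@C[:3,:3].T+C[:3,3]
E
python3 - <<'E'
from h import *
np.set_printoptions(precision=4,suppress=True)
P=wrist(name="w2.png")
Q=P[(P[:,2]>.028)&(P[:,2]<.055)&(P[:,0]>.38)&(P[:,0]<.54)&(P[:,1]<-.27)&(P[:,1]>-.36)]
print(len(Q),Q.min(0),Q.max(0),cv2.minAreaRect((Q[:,:2]*1000).astype(np.float32)))
for x in np.arange(.40,.53,.012):
    D=Q[abs(Q[:,0]-x)<.004]
    if len(D): print(round(x,3),len(D),D[:,1].min(),D[:,1].max(),(D[:,1].min()+D[:,1].max())/2,np.median(D[:,2]))
E
```

```text
time: 15.92
eef_pos: [0.506, -0.3104, 0.1747]
eef_rot: [-180.0, 0.0, -168.4]
wrist_force: [1.2, 0.6, -0.2]
grip_width: 1.002
gripper_force: 0.0
[ 0.506  -0.3104  0.1747] [-179.9948    0.0194 -168.4305] 15.925
clip_handles 0.66 [287.6 153.4] [ 0.4618 -0.3122  0.022 ]
clip_pivot 0.94 [286.3 153.8] [ 0.4624 -0.3135  0.022 ]
jaw_tip_a 0.81 [283.4  95.5] [ 0.4044 -0.3285  0.022 ]
jaw_tip_a 0.56 [291.5  90.7] [ 0.3979 -0.3216  0.022 ]
1306 [ 0.3986 -0.3335  0.0282] [ 0.5241 -0.2788  0.0469] ((459.29974365234375, -316.8260803222656), (121.9276351928711, 55.78005599975586), 10.447772026062012)
0.4 58 -0.3334670466683824 -0.32233856226655294 -0.32790280446746767 0.044930337199225845
0.412 78 -0.3322103390404548 -0.31810765484879344 -0.32515899694462413 0.04472170384084079
0.424 79 -0.33076053673272043 -0.31462668806045474 -0.32269361239658756 0.044558521680068575
0.436 75 -0.3299622050603787 -0.31110206269836793 -0.3205321338793733 0.04476215339971401
0.448 73 -0.3285837195632216 -0.30763021024465015 -0.31810696490393586 0.044703938587983105
0.46 187 -0.32722080414959037 -0.302932875241822 -0.3150768396957062 0.0414380867967149
0.472 73 -0.3287399046116993 -0.2973030326874183 -0.3130214686495588 0.0409067071792214
0.484 79 -0.3304599665456163 -0.2904290673247365 -0.3104445169351764 0.04047585029885448
0.496 75 -0.33114123674092266 -0.2860197460135253 -0.308580491377224 0.040544284677714926
0.508 72 -0.3329591270357976 -0.2789904864248449 -0.3059748067303213 0.04061860522981384
0.52 40 -0.33351537722491537 -0.32816749349226815 -0.3308414353585918 0.04095839067279608
```

View pics/w2.png

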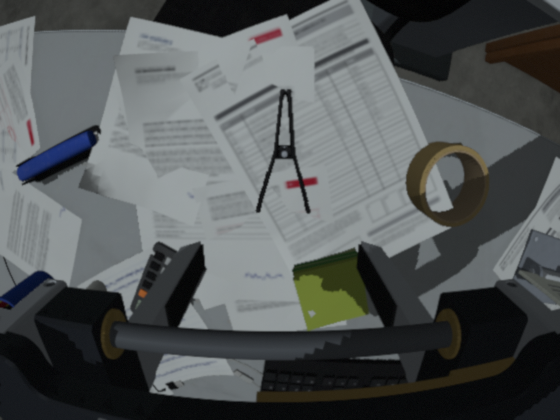

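The wrist view shows the clip centred, with the handle ends at (259,211) and (308,211), the pivot at (284,153) and the tips at (286,91). The depth midline gives 11.5°, so the yaw already matches. I'll shift 5 mm, descend and squeeze.

```bash
python3 -m crank '[[[0,0.2,0.9],[0,0,0]],[[0,0,1],[0,0,0]],[[0,0,1],[0,0,0]],[[0,0,1],[0,0,0]],[[0,0,1],[0,0,0]],[[0,0,1],[0,0,0]],[[0,0,0.5],[0,0,0]],[[0,0,0.2],[0,0,0]],[[0,0,0],[0,0,0]],[[0,0,0],[0,0,0]]]'
python3 -m crank '[[[0,0,0],[0,0,0]],[[0,0,0],[0,0,0]],[[0,0,0],[0,0,0]],[[0,0,0],[0,0,0]],[[0,0,0],[0,0,0]]]' 0 15
python3 -m crank '[[[0,0,0],[0,0,0]],[[0,0,0],[0,0,0]],[[0,0,0],[0,0,0]],[[0,0,0],[0,0,0]],[[0,0,0],[0,0,0]],[[0,0,0],[0,0,0]],[[0,0,0],[0,0,0]],[[0,0,0],[0,0,0]]]' -1 18
```

```text
time: 17.38
eef_pos: [0.5055, -0.3064, 0.0102]
eef_rot: [-179.9, 0.1, -168.4]
wrist_force: [1.1, 0.0, -0.9]
grip_width: 1.001
gripper_force: 0.0
time: 18.0
eef_pos: [0.5049, -0.3058, 0.0092]
eef_rot: [180.0, 0.0, -168.4]
wrist_force: [-0.1, -0.2, -0.0]
grip_width: 0.523
gripper_force: 3.0
time: 19.0
eef_pos: [0.5048, -0.3058, 0.0092]
eef_rot: [180.0, -0.0, -168.4]
wrist_force: [0.1, -0.6, -0.0]
grip_width: 0.223
gripper_force: 17.8
```

Squeezed to 21–22 mm, so the handles are home at 18 N. I'll lift and turn the jaws towards the card.

```bash
python3 -m crank '[[[0,0,-0.3],[0,0,0]],[[0,0,-0.7],[0,0,0]],[[0,0,-1],[0,0,0]],[[0,0,-1],[0,0,0]],[[0,0,-1],[0,0,0]],[[0,0,-0.8],[0,0,0.5]],[[0,0,0],[0,0,1]],[[0,0,0],[0,0,1]],[[0,0,0],[0,0,1]],[[0,0,0],[0,0,1]]]'
python3 -m crank '[[[0,0,0],[0,0,1]],[[0,0,0],[0,0,1]],[[0,0,0],[0,0,1]],[[0,0,0],[0,0,1]],[[0,0,0],[0,0,1]],[[0,0,0],[0,0,1]],[[0,0,0],[0,0,1]],[[0,0,0],[0,0,1]],[[0,0,0],[0,0,1]],[[0,0,0],[0,0,1]]]'
python3 -m crank '[[[0,0,0],[0,0,0.5]],[[0,0,0],[0,0,0]],[[0,0,0],[0,0,0]]]'
python3 - <<'E'
from h import *
np.set_printoptions(precision=4,suppress=True)
s=manip.state();z=s["eef_pos"][2]+.013
P=wrist(z,"w3.png")
Rt=R.from_euler("xyz",s["eef_rot"],degrees=True).as_matrix()
L=(P-s["eef_pos"])@Rt
m=(L[:,0]>.02)&(L[:,0]<.13)&(abs(L[:,1])<.05)&(L[:,2]>-.05)&(L[:,2]<.03); Q=L[m]
print("clip in tool frame",len(Q),Q.min(0),Q.max(0))
for x in np.arange(.03,.12,.01):
    D=Q[abs(Q[:,0]-x)<.004]
    if len(D): print(round(x,3),len(D),D[:,1].min(),D[:,1].max(),np.median(D[:,2]))
# card
for c in("top","scene"):
    im=manip.get_image(c); P=cloud(im); K=P[(abs(P[:,0]-.535)<.02)&(P[:,1]<.135)&(P[:,1]>-.01)&(P[:,2]>.05)&(P[:,2]<.15)]
    a=K[K[:,2]>.11] 
    print(c,"card",len(K),len(a),K.min(0),K.max(0),"x(y) fit",np.polyfit(a[:,1],a[:,0],1) if len(a)>20 else None, np.median(K[:,0]))
    for r in manip.pinpoint(c,"card_edge")[:2]: print("edge",round(r["p"],2),r["uv"],px2w(im,r["uv"],.096))
E
```

```text
time: 20.25
eef_pos: [0.5051, -0.3061, 0.1307]
eef_rot: [-180.0, 0.1, 160.4]
wrist_force: [0.0, -0.2, -0.6]
grip_width: 0.222
gripper_force: 17.8
time: 21.5
eef_pos: [0.5051, -0.3061, 0.1307]
eef_rot: [179.9, 0.1, 91.6]
wrist_force: [-0.1, 0.2, -0.2]
grip_width: 0.22
gripper_force: 17.8
time: 21.88
eef_pos: [0.505, -0.306, 0.1299]
eef_rot: [180.0, 0.0, 88.5]
wrist_force: [-0.1, 0.3, -1.4]
grip_width: 0.222
gripper_force: 17.8
[ 0.505  -0.306   0.1299] [179.9618   0.0368  88.4818] 21.875
clip_handles 0.87 [302.9 255.7] [ 0.5188 -0.3008  0.1429]
clip_pivot 0.61 [280.8 179.5] [ 0.5074 -0.2571  0.1429]
jaw_tip_a 0.66 [240.4  69.2] [ 0.4884 -0.1989  0.1429]
jaw_tip_a 0.64 [320.3  63. ] [ 0.529  -0.1967  0.1429]
clip in tool frame 5977 [ 0.02   -0.0222 -0.038 ] [0.1112 0.0216 0.0073]
0.03 313 -0.0099411069912522 0.01110139031641759 -0.03133902251747846
0.04 307 -0.010151969128331757 0.010849380073456249 -0.03141397105423625
0.05 788 -0.01068119719609207 0.011288186520537149 -0.034104788218690646
0.06 675 -0.013331449384856605 0.013437135911337085 -0.03144816075060191
0.07 497 -0.014831946123848206 0.015064252726648868 -0.034788591412904135
0.08 538 -0.01734883719078432 0.0167597230857805 -0.03480991701375775
0.09 523 -0.01916499403013854 0.018554162805236363 -0.03477984229723095
0.1 516 -0.021447931342863748 0.020188984604154935 -0.03474947687102574
0.11 370 -0.022206854829230113 0.021558953178676857 -0.03512899137662267
top card 394 196 [0.5276 0.0173 0.0503] [0.5477 0.1334 0.1488] x(y) fit [0.043  0.5334] 0.5350545438232434
edge 0.78 [232.0, 192.9] [0.538  0.0147 0.096 ]
scene card 1582 636 [0.5244 0.0165 0.05  ] [0.5473 0.1348 0.147 ] x(y) fit [0.044 0.531] 0.5338554384461459
edge 0.59 [257.3, 232.6] [0.5291 0.0212 0.096 ]
```

View pics/w3.png

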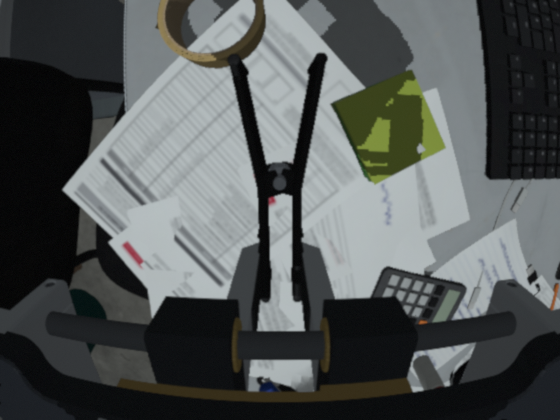

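The wrist view shows the clip held square and wide open, with tips at (237,63) and (320,60) and nothing between them. They sit 108 mm ahead of the tool and the gape is about 38 mm. The card edge is at about (0.533, 0.016) with yaw -2.5°. I'll move to a pre-insert pose, lower, and check again.

```bash
python3 -m crank '[[[0.5,0,0],[0,0,0.15]],[[0.9,0.08,0],[0,0,0]],[[0.9,0.08,0],[0,0,0]],[[0.9,0.08,0.2],[0,0,0]],[[0.9,0.08,0.4],[0,0,0]],[[0.9,0.08,0.5],[0,0,0]],[[0.9,0.08,0.5],[0,0,0]],[[0.9,0.08,0.28],[0,0,0]],[[0,0,0],[0,0,0]],[[0,0,0],[0,0,0]]]'
python3 - <<'E'
from h import *
np.set_printoptions(precision=4,suppress=True)
s=manip.state(); P=wrist(.096,"w4.png",("card_edge",))
Rt=R.from_euler("xyz",s["eef_rot"],degrees=True).as_matrix(); L=(P-s["eef_pos"])@Rt
K=L[(L[:,0]>.125)&(L[:,0]<.25)&(abs(L[:,1])<.05)&(L[:,2]<.02)&(L[:,2]>-.08)]
print(len(K),K.min(0),K.max(0),"mid y",np.median(K[:,1]))
for x in np.arange(.13,.21,.01):
    D=K[(abs(K[:,0]-x)<.005)]
    if len(D): print(round(x,3),len(D),D.min(0),D.max(0))
Q=L[(L[:,0]>.095)&(L[:,0]<.115)&(abs(L[:,1])<.05)&(L[:,2]<.03)&(L[:,2]>-.06)];print("tips",len(Q),Q.min(0),Q.max(0))
for c in("top","scene"):
    im=manip.get_image(c); P=cloud(im); K=P[(abs(P[:,0]-.535)<.02)&(P[:,1]<.135)&(P[:,1]>.005)&(P[:,2]>.05)&(P[:,2]<.16)]; a=K[K[:,2]>.11]; print(c,len(K),K.min(0),K.max(0),np.polyfit(a[:,1],a[:,0],1) if len(a)>20 else None)
E
```

```text
time: 23.52
eef_pos: [0.5264, -0.1367, 0.0823]
eef_rot: [180.0, 0.0, 87.4]
wrist_force: [1.1, 0.5, -0.4]
grip_width: 0.22
gripper_force: 17.8
[ 0.5264 -0.1367  0.0823] [179.9904   0.0218  87.4169] 23.525
36 [ 0.1535 -0.0007  0.0109] [0.1551 0.0042 0.0198] mid y 0.0017607671739150147
0.15 34 [ 0.1535 -0.0007  0.0109] [0.1549 0.0042 0.0198]
0.16 2 [ 0.155  -0.0006  0.0149] [0.1551 0.0006 0.0169]
tips 1092 [ 0.095  -0.0222 -0.0377] [0.1111 0.0215 0.0076]
top 396 [0.5275 0.0174 0.0504] [0.5477 0.1337 0.1475] [0.0431 0.5333]
scene 1588 [0.5259 0.0163 0.05  ] [0.5476 0.1349 0.1466] [0.0435 0.5311]
```

View pics/w4.png

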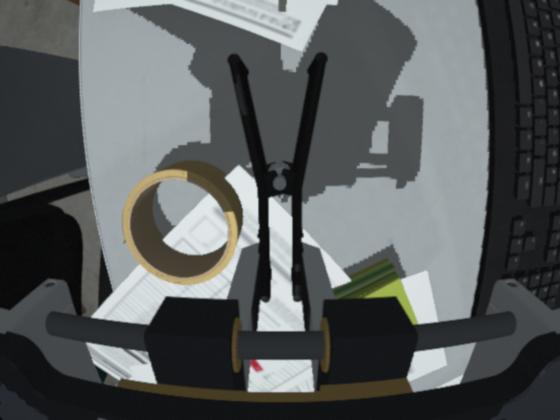

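The card edge appears at tool x = 154 mm, 2 mm off the midline, matching the fixed cameras. I'll advance 69 mm slowly, with a 2 mm side correction.

```bash
python3 -m crank '[[[0.3,0.07,0],[0,0,0]],[[0.3,0,0],[0,0,0]],[[0.3,0,0],[0,0,0]],[[0.3,0,0],[0,0,0]],[[0.3,0,0],[0,0,0]],[[0.3,0,0],[0,0,0]],[[0.3,0,0],[0,0,0]],[[0.3,0,0],[0,0,0]],[[0.3,0,0],[0,0,0]],[[0.08,0,0],[0,0,0]]]'
python3 -m crank '[[[0,0,0],[0,0,0]],[[0,0,0],[0,0,0]],[[0,0,0],[0,0,0]],[[0,0,0],[0,0,0]]]'
python3 - <<'E'
from h import *
np.set_printoptions(precision=4,suppress=True)
s=manip.state(); P=wrist(.096,"w5.png",("card_edge",))
Rt=R.from_euler("xyz",s["eef_rot"],degrees=True).as_matrix(); L=(P-s["eef_pos"])@Rt
Q=L[(L[:,0]>.05)&(L[:,0]<.16)&(abs(L[:,1])<.05)&(L[:,2]<.03)&(L[:,2]>-.075)]
for x in np.arange(.08,.116,.005):
    D=Q[abs(Q[:,0]-x)<.0025]; h,_=np.histogram(D[:,1],np.arange(-.025,.0251,.0025)); print(round(x,3),h)
D=Q[(abs(Q[:,1])<.007)&(Q[:,0]>.07)];print("card",len(D),D.min(0),D.max(0))
for c in("top","scene"):
    im=manip.get_image(c); save(im,c+"5.png")
    for t,z in(("note_cube",0),("tape",0),("handle_knob",.095)): print(c,t,[(round(r["p"],2),px2w(im,r["uv"],z)) for r in manip.pinpoint(c,t)[:1]])
print(s["wrist_force"])
a=cv2.imread("pics/w5.png")[0:300,130:430];b=cv2.imread("pics/scene5.png")[150:300,150:350];b=cv2.resize(b,(400,300),interpolation=2)
cv2.imwrite("pics/m5.png",np.hstack([a,b]))
E
```

```text
time: 24.98
eef_pos: [0.5312, -0.0668, 0.0822]
eef_rot: [-180.0, -0.0, 87.4]
wrist_force: [0.1, -1.5, -1.2]
grip_width: 0.22
gripper_force: 17.8
time: 25.48
eef_pos: [0.5312, -0.0674, 0.0822]
eef_rot: [-180.0, -0.0, 87.4]
wrist_force: [-0.5, 0.3, -1.4]
grip_width: 0.217
gripper_force: 17.8
[ 0.5312 -0.0674  0.0822] [-179.999    -0.0029   87.3814] 25.475
card_edge 0.84 [279.8 108.8] [0.5357 0.0182 0.096 ]
card_edge 0.66 [279.8  12.5] [0.538  0.0694 0.096 ]
0.08 [ 0  0  0 37 94 40  0  0  0  0  0  0  0  0 70 72 25  0  0  0]
0.085 [  0   0   1  64 102   0   0   0   0  57  70   6   0   0   7 105  55   0
   0   0]
0.09 [ 0  0 27 77 62  0  0  0  0 84 97 14  0  0  0 86 63  5  0  0]
0.095 [  0   1  50 111   0   0   0   0   0  85  96  14   0   0   0  50  78  33
   0   0]
0.1 [  0  13  63  89   0   0   0   0   0  79  94  13   0   0   0   1 105  49
   1   0]
0.105 [  0  41 111  50   0   0   0   0   0  76  95  13   0   0   0   0 116  56
  15   0]
0.11 [ 0 32 31 25  0  0  0  0  0 81 88  6  0  0  0  0 59 45 21  0]
0.115 [ 0  0  0  0  0  0  0  0  0 78 89  1  0  0  0  0  0  0  0  0]
card 1905 [ 0.0849 -0.007  -0.0652] [0.1589 0.0069 0.03  ]
top note_cube [(0.92, array([ 0.6044, -0.2297,  0.    ]))]
top tape [(0.53, array([ 0.4447, -0.1353,  0.    ]))]
top handle_knob [(0.86, array([0.5777, 0.1776, 0.095 ]))]
scene note_cube [(0.63, array([ 0.6058, -0.2394,  0.    ]))]
scene tape [(0.75, array([ 0.4394, -0.1256,  0.    ]))]
scene handle_knob [(0.85, array([0.5795, 0.1742, 0.095 ]))]
[-0.4956  0.3232 -1.3681]
```

View pics/m5.png

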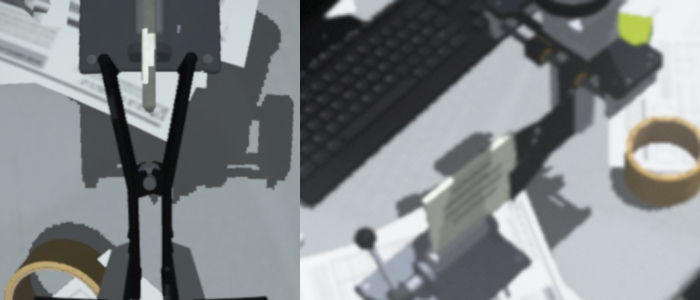

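The card sits centred between the open jaws, 10–14 mm clear on each side and about 24 mm inside the tips. The knob is at its far stop, and the cube and tape haven't moved. I'm handing in.

```bash
python3 -c "
from plant import manip
print(manip.finish_job())"
```

```text
the job is handed in; nothing more can be done
None
```

The job is done and handed in at about 26 s: the card stands upright, and the clip is held squeezed wide open around the middle of its free edge, touching neither side, with the note cube and tape roll left where they were.

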